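Unlock the medicine box and show its shackle

ROBOT

A 6-joint arm with a two-finger parallel gripper is mounted at the origin on the work surface. World frame = base frame: x ahead of the robot, y to its left, z up, the work surface at z = 0. Lengths are in mm, angles in rad, forces in N, time in s.
With the tool pointing down it reaches from about 275 to 1000 mm from the base axis. Payload 8.4 kg.
Tool frame: the origin (TCP) lies on the centre line of the jaws, within the pads' length; the fingertips stand manip.tips_ahead ahead of it and the grasp point (between the pads) lies 3 mm ahead of it (manip.tips_ahead is the distance from the TCP to the fingertips, in mm); z points along the fingers, y is the line along which they close (so a half turn about z gives the same grasp; the last joint's range is limited). The gripper opens to 85 mm and grips with 20 to 120 N. Pads are 22 mm wide; open, the fingers measure 114 mm over their backs; the gripper's body (76 mm by 85 mm) begins 54 mm behind the grasp point. The pads swing forward as they close: fully open they stand 13 mm farther back than shut.
Start: joints at [1.152, 0.353, 1.633, -0, 1.155, -0.002], TCP at [253.022, 571.496, 253.281] pointing down, gripper open.
Joint ranges: [-2.63, 2.63], [-0.92, 2.1], [0.06, 2.66], [-1.3, 4.44], [0, 2.69], [-3.02, 3.02]. Speed limits (rad/s): [2.22, 2.22, 2.79, 3.14, 3.14, 3.14].

INTERFACE

Orientations are given as a rotation vector (axis times angle).
In Python, from bench import manip gives the robot as it stands. The module is installed in compiled form; this text tells all that it offers.
- The arm moves only by the shell command python3 -m handwheel 'ROWS' [FORCE]. ROWS is text: rows parted by semicolons, each of 5 numbers parted by spaces: the shift along the world's x, y, z in mm, then the turn about the world's z in rad, then the closure in counts, from 0 (fully open) to 255 (shut). In form: x y z twist fingers; .... A call has 1 to 5 rows; each row shifts and turns the commanded pose from where the row before left it; what a row does not reach is not made up. A row lasts 1/12 s, in which the tool goes at most 41.7 mm and 7.16 degrees, less where a joint would pass 70% of its speed; a pose out of reach is approached as far as the arm can. A call with a gripper value outside its range is refused whole. The fingers move at their own pace and stop on an object; FORCE is the grip in N (left out, the last holds). Time passes only in rows, so rows that do not move let the fingers close. It gives the time, the measured TCP pose, the force, the opening and the grip force at its end, in the units of the state.
- manip.state(): the state, without advancing time (a new reading comes with each control period).
- manip.capture(name): name is "scene" or "top"; returns a dict with "img" (400x640x3 uint8, red, green, blue), "depth" (400x640 float32, mm along the optical axis (not along the pixel's ray), 0 where there is no reading), "fov_y" (degrees; the focal length in pixels is half the picture's height over the tangent of half this angle, whatever the lens; pixels are square), "cx", "cy" (the principal point, pixels), "dist_coeffs" ([k1, k2, p1, p2, k3] as OpenCV has them; the pictures are not rectified), "T" (4x4, takes a point from camera to world coordinates). Camera axes: x right, y up, looking along -z (the intrinsics and any distortion apply to the point x, -y, -z); pixel columns grow to the right and rows downward; lengths in mm; the calibration is good to about 2 mm. A picture is of the moment at which its call begins.
- manip.finish_job(): hands the job in; it is judged then, once.
Trained networks look in the newest picture that a camera, given by its name, has taken for a name from the list of things; names that differ only in an ending like _2 or _b are one class to them, and where a whole thing is asked for, a point or a joint stands for the part that bears it (a point fixed in the world has none). Each returns a list of dicts, best first, with "conf" (0 to 1); they miss things now and then, are a little off and sometimes report something else, mostly with a low value. They report only what shows in the picture. A call takes as long as a camera call. They do not tell look-alikes from the thing itself.
- manip.search_frame(camera, thing): "box" ([left, top, width, height] in pixels, round what is visible of it).
- manip.outline_of(camera, thing): "region" (400x640 bool, what is visible of it) and "box" ([left, top, width, height] in pixels, round what is visible of it).
- manip.spot_point(camera, thing): "centre" ([column, row] in pixels: a listed point, or the origin of a listed thing).
The state is a dict: "clock": time; "joints": joint angles; "dq": joint speeds; "effort": joint torques, N m; "tool_pos": TCP position; "orientation": TCP orientation; "ft_force": force on the tool from outside, world axes, zero at the start; "wrist_torque": the same for the moment, N m; "grip_width": opening from 0.0 (shut) to 1.0 (fully open); "grasp_force": force on a finger pad.
Only numpy, scipy, OpenCV 4.12 (cv2) and the standard library are available. Lean on these libraries where they do the work, as an engineer would, in place of code of your own. Each camera call takes 0.05 s, during which the arm holds its last target. There are 200 camera calls.

TASK

Unlock the medicine box on the counter: turn the dial on its lid until its beak clicks in at the one long tick, the tick on the shackle's side, then pull the U-shaped shackle straight up out of the lid and carry it over to the shallow steel tray. Finish while holding it there in the gripper: upright, still, with its leg ends in the air about a hand's breadth (roughly 10 cm) above the middle of the tray; do not put it down or let go. Leave the dial at the long tick, and do not shove the tray or disturb the jar, the bottle and the tape.

Things in the scene. Friction and masses are not known exactly. Their poses are not given: they have to be found in the camera images.
- lockbox: Fixed grey steel medicine box, white lid, 150 (x) x 260 (y) x 90 mm high; origin at the centre of its underside, z up. On the lid the dial's upright axis is at y = -60 mm, the shackle at y = +31 mm (both x = 0). A 4 mm steel hasp tongue lies on the lid round the shackle (y -7 to 69 mm). The shackle's legs stand in slots through tongue and lid, 1.5 mm play a side, 45 mm deep below the lid top.
- open_mark (a point): Middle of the one long black tick on the lid (13 mm long, 38 to 51 mm from the dial's axis, straight towards the shackle, along the box's +y). Eleven short ticks (5 mm) complete the ring, one every 30 degrees.
- dial (a joint): Dial angle, rad, counter-clockwise positive from above, stops at -0.7 and 2.8. 0: beak at the long tick, shackle free. Starts about 0.9 to 2.4, so turn it clockwise. It clicks into notches every 0.524 rad (0 is one), up to about 0.1 N m, and snaps to the nearest when let go. The shackle is free within about 0.15 of 0; elsewhere a cam inside holds it after 4 mm of lift.
- dial_grip (a point): On the dial's axis, 30 mm above the lid top: grip here. Black disc, radius 27 mm, top 7 mm above the lid; on it an upright bar 14 mm thick, 46 long, 7 to 40 mm above the lid. Frame turns with the dial: y along the bar towards the beak, a steel finger at one bar end, 5 mm wide, reaching 36 mm from the axis, 7 to 13 mm above the lid. Grip across the 14 mm, along x.
- shackle: Loose U-shaped shackle of bare flat steel, 10 mm thick (x), 62 wide (y), 102 tall, about 0.2 kg. Origin midway between the lower ends of its legs (at y = -23 and +23 mm), z up towards the cross bar. Locked in, the origin is 45 mm above the counter and the U stands 57 mm out of the lid. Lifted 60 mm it is clear of lid and tongue.
- shackle_bar (a point): Centre of the shackle's cross bar, 96 mm above its origin (141 mm above the counter while locked in). The bar is 10 mm thick (x), 62 mm long (y), 12 mm tall; grip it from above across its thickness, along the shackle's x. The clear space under the bar is 41 mm high.
- tray: Shallow open stainless tray, 150 mm (x) by 110 mm (y), 20 mm high, 2 mm walls, loose, 0.6 kg; origin at the centre of its underside. It stands left or right of the box.
- jar: Glass jar with a steel cap, radius 32 mm, 85 mm high; origin at its underside. It stands on the other side of the box from the tray; leave it alone.
- bottle: Amber bottle, radius 28 mm, 115 mm high; origin at its underside; leave it alone.
- tape: Roll of white tape lying flat, outer radius 38 mm, 25 mm high; origin at its underside; leave it alone.
Not all that is in view belongs to the job. Leave any red or yellow look-alike of the tray alone.

How it is judged:
By the outcome, as a careful person would: the job done as asked, in the order asked, and still so for the second after the job is handed in, while the arm keeps its last pose, push and grip.
It also fails if it takes over 53 s, if anything falls off the work surface, if the arm or the gripper's body presses on something with over 40 N, if the wrist force passes 120 N, or if a joint passes its speed limit or range.

## Working session

There is one attempt and no reset: what is moved stays moved. The work goes in short steps, Python scripts to look and compute and a shell command to move; the robot and the scene stay as the last step left them, time stands still between calls to the robot, and variables do not carry over. Pictures are saved under pics/ and viewed, at most 10 in all, crops included, and the job is handed in when it is done.

```bash
mkdir -p pics; cat > h.py <<'E'
import numpy as np, cv2
from bench import manip
def K(c):
    f=200/np.tan(np.radians(c["fov_y"])/2); return np.array([[f,0,c["cx"]],[0,f,c["cy"]],[0,0,1.]])
def ray(c,p):
    u=cv2.undistortPoints(np.array([[p]],float),K(c),np.array(c["dist_coeffs"],float))[0,0]
    return np.array([u[0],-u[1],-1.])
def atz(c,p,z):
    T=np.array(c["T"]); d=T[:3,:3]@ray(c,p); o=T[:3,3]; return o+d*(z-o[2])/d[2]
def dep(c,p):
    T=np.array(c["T"]); d=c["depth"][int(round(p[1])),int(round(p[0]))]; return T[:3,:3]@(ray(c,p)*d)+T[:3,3]
def save(c,n,box=None,s=1):
    im=c["img"][:,:,::-1]
    if box: x,y,w,h=box; im=im[y:y+h,x:x+w]
    cv2.imwrite("pics/"+n,cv2.resize(im,None,fx=s,fy=s,interpolation=cv2.INTER_CUBIC))
E
python3 - <<'E'
from h import *
np.set_printoptions(precision=1,suppress=True)
s=manip.state(); print(s, manip.tips_ahead)
Z=dict(lockbox=0,open_mark=90,dial_grip=120,shackle_bar=141,shackle=45,tray=0,jar=0,bottle=0,tape=0)
ims=[]
for cam in("top","scene"):
    c=manip.capture(cam); ims.append(c["img"]); print(cam,np.array(c["T"])[:3,3])
    for t,z in Z.items():
        for r in manip.spot_point(cam,t)[:3]: print(t,round(r["conf"],2),np.array(r["centre"]),atz(c,r["centre"],z))
    save(c,cam+"0.png")
E
```

```text
{'clock': 0.0, 'joints': array([ 1.2,  0.4,  1.6,  0. ,  1.2, -0. ]), 'dq': array([-0.,  0.,  0., -0.,  0.,  0.]), 'effort': array([ -0. , -60.5, -34.2,  -0. ,   0. ,  -0. ]), 'tool_pos': array([252.8, 571.1, 252.5]), 'orientation': array([-0.6, -3.1,  0. ]), 'ft_force': array([ 0.2, -0.1,  0.4]), 'wrist_torque': array([-0., -0., -0.]), 'grasp_force': 0.0, 'grip_width': 1.0000417583926484} 22.0
top [ 327.3  -73.2 1336.7]
lockbox 0.82 [309.3 222.8] [536.4  -7.1   0. ]
open_mark 0.72 [313.7 221.8] [525.6 -25.1  90. ]
dial_grip 0.73 [329.  216.1] [538.5 -72.2 120. ]
shackle_bar 0.62 [300.6 221.5] [518.1  11.7 141. ]
shackle 0.51 [304.9 223. ] [528.6   4.7  45. ]
tray 0.98 [397. 223.] [ 537.7 -297.2    0. ]
tray 0.92 [398.9 290.7] [ 318.6 -297.5    0. ]
tray 0.78 [454.6 230.4] [ 514.1 -487.3    0. ]
jar 0.71 [214.6 223.3] [532.4 307.    0. ]
jar 0.23 [313.6 222. ] [539.2 -21.3   0. ]
bottle 0.79 [204.9 174.9] [698.5 351.1   0. ]
tape 0.81 [404.1 165.4] [ 736.4 -327.1    0. ]
scene [1353.1  345.6  700.6]
lockbox 0.69 [343.1 232.2] [532.7 -22.1   0. ]
open_mark 0.84 [343.1 205.7] [530.8 -27.2  90. ]
dial_grip 0.73 [326.5 191.2] [529.2 -81.  120. ]
shackle_bar 0.8 [358.  192.7] [523.9  11.4 141. ]
tray 0.84 [340.6 300.5] [769.2  86.7   0. ]
tray 0.79 [265.8 206.3] [ 533.9 -294.2    0. ]
tray 0.69 [251.4 284.1] [ 829.1 -127.6    0. ]
jar 0.66 [454.7 269.6] [531.6 297.6   0. ]
bottle 0.89 [464.3 327.1] [705.4 358.1   0. ]
tape 0.85 [216.9 239.4] [ 737.5 -317.5    0. ]
tape 0.31 [327.5 191.8] [ 360.6 -164.5    0. ]
```

View pics/top0.png

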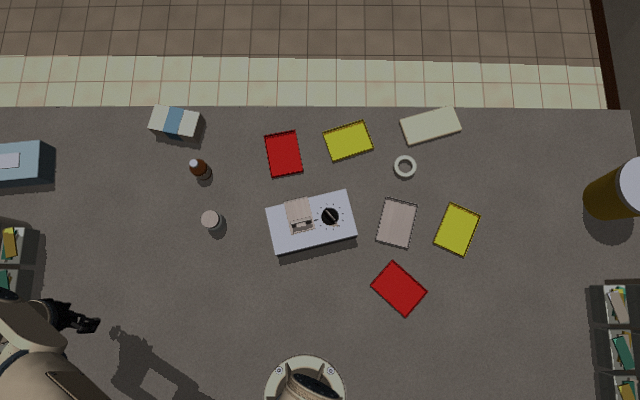

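```bash
python3 - <<'E'
from h import *
c=manip.capture("top"); save(c,"topc.png",(270,185,150,75),5)
c=manip.capture("scene"); save(c,"scenec.png",(230,150,190,130),4)
E
```

```text
(no output)
```

The top view shows the box at about (310,222), the dial at (330,215) and the shackle at (300,220). Five things look like trays: red at (284,153) and (398,290), yellow at (347,140) and (456,229), and bare steel at (397,223). The steel one beside the box, opposite the jar at (210,219), fits the description; I'll confirm it in the enlarged crops.

View pics/topc.png

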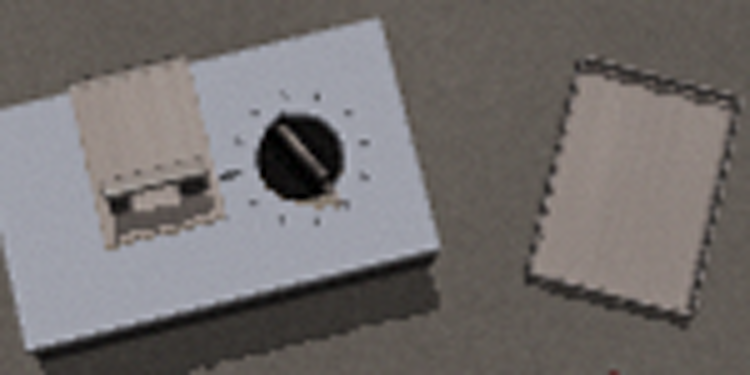

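View pics/scenec.png

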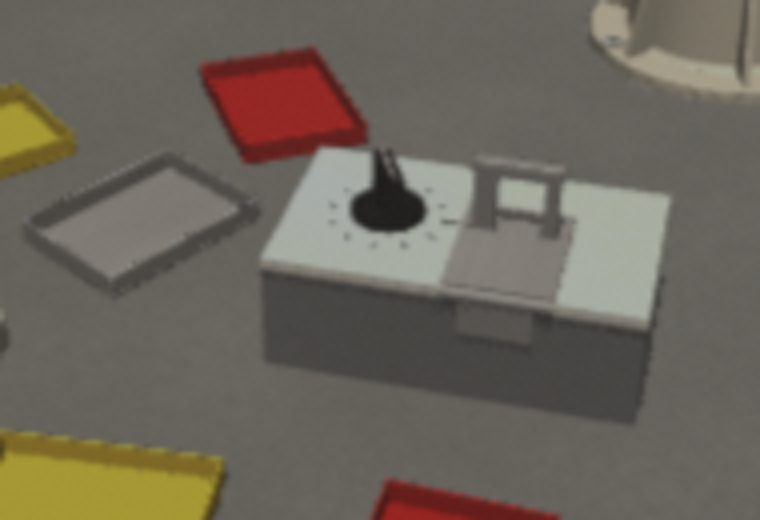

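The crops confirm the bare stainless tray, at scene pixels about (265,206). The beak points away from the long tick, at about +2.09 rad, with box yaw about 0.27. Next I'll measure these precisely.

```bash
python3 - <<'E'
from h import *
from scipy.spatial.transform import Rotation as Ro
np.set_printoptions(precision=3,suppress=True)
s=manip.state(); R=Ro.from_rotvec(s["orientation"]).as_matrix(); print("R\n",R,s["joints"],s["clock"])
def pts(c):
    h,w=c["depth"].shape; vv,uu=np.mgrid[:h,:w]
    u=cv2.undistortPoints(np.stack([uu,vv],-1).reshape(-1,1,2).astype(float),K(c),np.array(c["dist_coeffs"],float))[:,0]
    d=c["depth"].reshape(-1,1); P=np.c_[u[:,0],-u[:,1],-np.ones(len(u))]*d
    T=np.array(c["T"]); return (P@T[:3,:3].T+T[:3,3]).reshape(h,w,3)
for cam in("top","scene"):
    c=manip.capture(cam); P=pts(c); im=c["img"].astype(int)
    near=(abs(P[...,0]-532)<130)&(abs(P[...,1]+20)<190)&(c["depth"]>0)
    lid=near&(P[...,2]>80)&(P[...,2]<100)
    Q=P[lid][:,:2].astype(np.float32); print(cam,"lid z",np.median(P[lid][:,2]),cv2.minAreaRect(Q))
    hi=near&(P[...,2]>110)
    n,l=cv2.connectedComponents(hi.astype(np.uint8))
    for i in range(1,n):
        q=P[l==i]
        if len(q)>5:
            print(" hi",len(q),q.mean(0),q[:,2].max()); e=np.linalg.svd(q[:,:2]-q[:,:2].mean(0))[2][0]; print("  dir",e)
    for r in manip.outline_of(cam,"tray"):
        q=P[r["region"]]; rgb=im[r["region"]].mean(0)
        if np.ptp(rgb)<30: print(" tray",rgb,q.mean(0),cv2.minAreaRect(q[:,:2].astype(np.float32)))
    for nm in("dial","shackle_bar"):
        for r in manip.spot_point(cam,nm)[:1]: print(nm,r["conf"],r["centre"])
E
```

```text
R
 [[-0.914  0.405  0.   ]
 [ 0.405  0.914 -0.   ]
 [-0.    -0.    -1.   ]] [ 1.152  0.353  1.633 -0.     1.155 -0.002] 1.1
top lid z 91.09199743813019 ((530.9691162109375, -15.239639282226562), (156.71212768554688, 260.6867980957031), 14.279234886169434)
 hi 83 [542.435 -74.044 128.601] 136.22061572482153
  dir [-0.736 -0.677]
 hi 93 [520.1    11.668 143.382] 153.91554098556753
  dir [ 0.238 -0.971]
 tray [131.854 122.233 117.427] [ 539.797 -293.873   11.763] ((450.689453125, -237.55433654785156), (145.04898071289062, 384.69805908203125), 57.55961608886719)Traceback (most recent call last):
  File "<stdin>", line 25, in <module>
ValueError: it knows: bottle, dial_grip, jar, lockbox, open_mark, shackle, shackle_bar, tape, tray
```

```bash
python3 -m handwheel '17 -38 0 .07 110; 17 -38 0 .07 110; 17 -38 0 .07 110; 17 -38 0 .07 110; 17 -38 0 .07 110' 25 >/dev/null
python3 -m handwheel '17 -38 0 .07 110; 17 -38 0 .07 110; 17 -38 0 .07 110; 17 -38 0 .07 110; 17 -38 0 .07 110' >/dev/null
python3 -m handwheel '17 -38 0 .07 110; 17 -38 0 .07 110; 17 -38 0 .07 110; 17 -38 0 .07 110; 17 -38 0 .07 110' >/dev/null
python3 -m handwheel '17 -38 0 .07 110; 17 -38 -15 .07 110; 0 0 -20 0 110; 0 0 0 0 110'
python3 - <<'E'
from h import *
from scipy.spatial.transform import Rotation as Ro
s=manip.state(); R=Ro.from_rotvec(s["orientation"]).as_matrix(); print(s["clock"],s["tool_pos"],s["joints"],"yang",np.degrees(np.arctan2(R[1,1],R[0,1])),R[2,2],s["ft_force"],s["grip_width"])
c=manip.capture("scene"); save(c,"scene1.png",(240,80,180,150),4)
for n,z in(("dial_grip",120),("shackle_bar",141),("open_mark",90)):
    for r in manip.spot_point("scene",n)[:1]: print(n,r["conf"],r["centre"],atz(c,r["centre"],z))
E
```

```text
clock: 2.78
tool_pos: [539.7, -74.0, 216.1]
orientation: [1.178, -2.908, -0.004]
ft_force: [-1.0, 0.4, -0.8]
grip_width: 0.569
grasp_force: 0.0
2.7833 [539.72048937 -74.03703637 216.09687281] [-1.39069034e-01  2.71697548e-01  1.83948799e+00 -2.01042431e-05
  1.03494868e+00 -2.47972704e+00] yang 134.1101284680519 -0.9999896869756342 [-0.98958352  0.41130708 -0.81822363] 0.5691263525348464
dial_grip 0.53 [328.8, 193.6] [537.10770122 -69.57548747 120.        ]
shackle_bar 0.8 [359.4, 189.8] [508.52491999   8.67847416 141.        ]
open_mark 0.82 [344.6, 203.7] [519.78056905 -27.96267417  90.        ]
```

View pics/scene1.png

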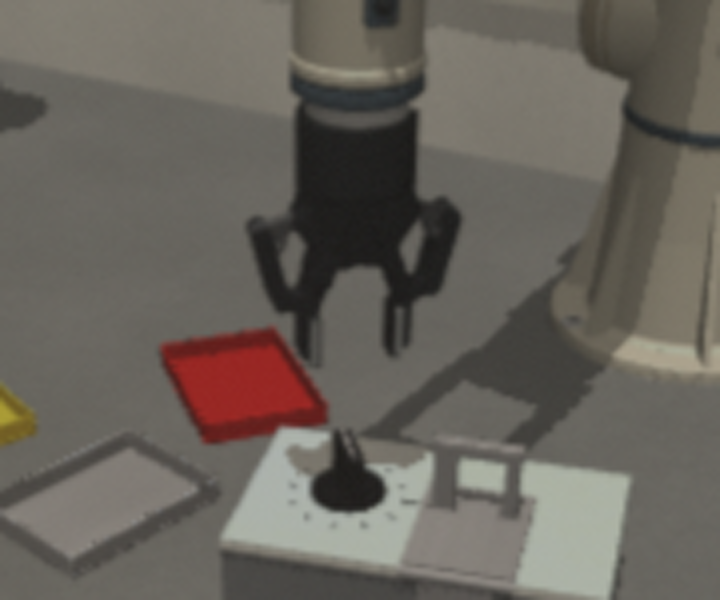

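The gripper hangs over the dial in the scene view, with the jaw gap at about (327,165) above the dial bar at (327,190). Next I descend and close.

```bash
python3 -m handwheel '1 0 -30 0 110; 1 0 -30 0 110; 0 0 -20 0 110; 0 0 -8 0 110; 0 0 0 0 110' && python3 -m handwheel '0 0 0 0 160; 0 0 0 0 190; 0 0 0 0 210; 0 0 0 0 230; 0 0 0 0 255' 30; python3 -m handwheel '0 0 0 0 255; 0 0 0 0 255; 0 0 0 0 255'
```

```text
clock: 3.4
tool_pos: [542.2, -71.2, 130.5]
orientation: [1.186, -2.907, -0.002]
ft_force: [-0.2, 0.5, -0.1]
grip_width: 0.571
grasp_force: 0.0
clock: 3.82
tool_pos: [544.5, -72.4, 133.0]
orientation: [-1.183, 2.907, -0.003]
ft_force: [0.2, 1.5, 7.1]
grip_width: 0.156
grasp_force: 33.2
clock: 4.07
tool_pos: [544.5, -72.4, 132.9]
orientation: [-1.183, 2.907, -0.002]
ft_force: [0.6, 0.8, 8.2]
grip_width: 0.156
grasp_force: 33.2
```

```bash
python3 -m handwheel '2 -1 3 0 255; 0 0 0 0 255' 60; python3 -m handwheel '0 0 0 -.11 255; 0 0 0 -.12 255; 0 0 0 -.12 255; 0 0 0 -.12 255; 0 0 0 -.12 255'; python3 -m handwheel '0 0 0 -.12 255; 0 0 0 -.12 255; 0 0 0 -.12 255; 0 0 0 -.12 255; 0 0 0 -.12 255'
```

```text
clock: 4.23
tool_pos: [544.5, -72.5, 133.2]
orientation: [1.183, -2.91, -0.003]
ft_force: [3.5, 4.5, -15.6]
grip_width: 0.146
grasp_force: 62.8
clock: 4.65
tool_pos: [545.1, -73.4, 133.3]
orientation: [-0.279, 3.129, -0.001]
ft_force: [4.7, -2.9, -17.3]
grip_width: 0.151
grasp_force: 62.4
clock: 5.07
tool_pos: [544.9, -74.6, 133.3]
orientation: [0.658, 3.072, -0.003]
ft_force: [4.1, -9.5, -18.6]
grip_width: 0.147
grasp_force: 62.4
```

```bash
python3 -m handwheel '0 -1 -1 -.12 255; 0 0 -1 -.12 255; 0 0 0 -.12 255; 0 0 0 -.12 255; 0 0 0 -.12 255'; python3 -m handwheel '0 0 0 -.12 255; 0 0 0 -.12 255; 0 0 0 -.06 255; 0 0 0 0 255; 0 0 0 0 255'
python3 - <<'E'
from h import *
from scipy.spatial.transform import Rotation as Ro
s=manip.state(); R=Ro.from_rotvec(s["orientation"]).as_matrix(); print("yang",np.degrees(np.arctan2(R[1,1],R[0,1])),s["wrist_torque"],s["joints"])
E
```

```text
clock: 5.48
tool_pos: [544.3, -75.5, 133.1]
orientation: [-1.536, -2.74, 0.004]
ft_force: [-6.8, -7.9, 7.4]
grip_width: 0.149
grasp_force: 65.8
clock: 5.9
tool_pos: [543.7, -75.8, 133.1]
orientation: [-1.922, -2.485, 0.005]
ft_force: [-8.0, -8.7, 9.0]
grip_width: 0.142
grasp_force: 66.0
yang 14.563150758457121 [-1.48585783  1.30958692  0.00464248] [-0.13972551  0.38463858  1.89692887 -0.00329415  0.86212686 -0.39175608]
```

```bash
python3 -m handwheel '0 0 0 0 200; 0 0 0 0 150; 0 0 0 0 110; 0 0 20 0 110; 0 0 35 0 110' 40; python3 -m handwheel '0 20 25 0 110; -7 33 0 0 110; -15 37 0 0 110; 0 0 0 0 110; 0 0 0 0 110'
python3 - <<'E'
from h import *
c=manip.capture("scene"); save(c,"scene2.png",(270,80,140,150),4)
for n,z in(("dial_grip",120),("shackle_bar",141),("open_mark",90)):
    for r in manip.spot_point("scene",n)[:1]: print(n,r["conf"],r["centre"],atz(c,r["centre"],z))
c=manip.capture("top"); save(c,"top2.png",(270,185,100,75),6)
E
```

```text
clock: 6.32
tool_pos: [542.8, -73.8, 184.7]
orientation: [-1.919, -2.48, 0.005]
ft_force: [0.1, -0.1, -0.3]
grip_width: 0.57
grasp_force: 0.0
clock: 6.73
tool_pos: [522.6, 17.4, 212.5]
orientation: [1.918, 2.488, 0.001]
ft_force: [-0.1, -0.7, 0.1]
grip_width: 0.567
grasp_force: 0.0
dial_grip 0.79 [327.1, 193.4] [538.5220851  -74.15243634 120.        ]
shackle_bar 0.72 [358.6, 188.1] [501.536615     3.17798142 141.        ]
open_mark 0.76 [342.6, 206.1] [533.29960826 -27.5807058   90.        ]
```

View pics/scene2.png

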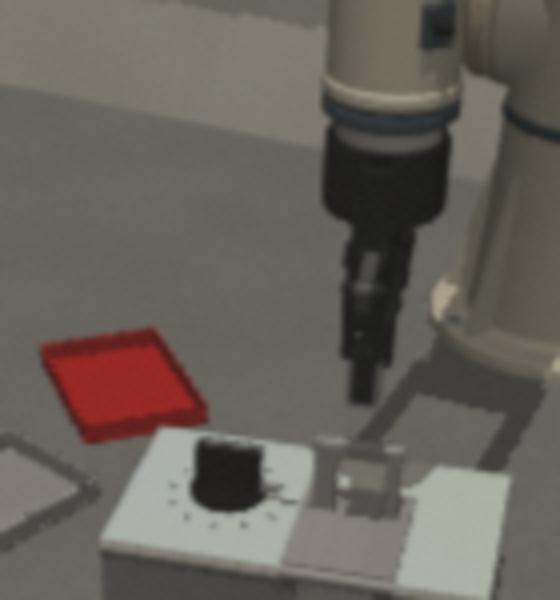

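View pics/top2.png

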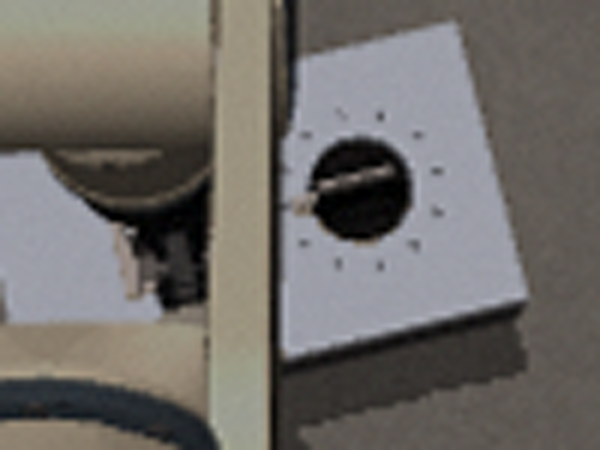

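The dial sits with its beak in line with the long tick: in the top crop the beak is at (303,205), with its neighbouring ticks evenly spaced at (288,170) and (305,243). The gripper is over the shackle. Next I descend and grip the bar.

```bash
python3 -m handwheel '-1 -3 -25 0 110; 0 0 -25 0 110; 0 0 -15 0 110; 0 0 -4 0 110; 0 0 0 0 110' 40; python3 -m handwheel '0 0 0 0 160; 0 0 0 0 190; 0 0 0 0 210; 0 0 0 0 230; 0 0 0 0 255' 40;  python3 -m handwheel '0 0 0 0 255; 0 0 0 0 255; 0 0 0 0 255'
```

```text
clock: 7.4
tool_pos: [521.4, 12.0, 142.0]
orientation: [-1.922, -2.482, 0.003]
ft_force: [-1.1, 0.2, 0.1]
grip_width: 0.567
grasp_force: 0.0
clock: 7.82
tool_pos: [522.6, 12.7, 144.2]
orientation: [1.921, 2.484, 0.001]
ft_force: [-1.3, -0.6, 6.7]
grip_width: 0.108
grasp_force: 39.2
clock: 8.07
tool_pos: [522.6, 12.7, 144.2]
orientation: [1.921, 2.484, 0.001]
ft_force: [-1.2, -1.5, 7.2]
grip_width: 0.109
grasp_force: 39.2
```

```bash
python3 -m handwheel '0 0 3 0 255; 0 0 4 0 255; 0 0 5 0 255; 0 0 0 0 255' 80; python3 -m handwheel '0 0 6 0 255; 0 0 8 0 255; 0 0 8 0 255'
```

```text
clock: 8.4
tool_pos: [522.5, 12.8, 156.2]
orientation: [1.921, 2.484, 0.001]
ft_force: [-0.3, -0.6, -1.1]
grip_width: 0.099
grasp_force: 77.9
clock: 8.65
tool_pos: [521.9, 12.7, 177.8]
orientation: [-1.922, -2.485, 0.0]
ft_force: [0.8, 0.2, -1.9]
grip_width: 0.102
grasp_force: 77.9
```

It comes free, with only the shackle's own weight on the wrist. Next I lift clear of the dial and carry it over to the tray.

```bash
python3 -m handwheel '0 0 12 0 255; 0 0 16 0 255; 0 0 20 0 255; 0 0 20 0 255; 0 0 20 0 255'; python3 -m handwheel '0 -10 8 0 255; 1 -20 0 0 255; 2 -30 0 0 255; 2 -30 0 0 255; 2 -30 0 0 255'; python3 -m handwheel '2 -30 0 0 255; 2 -30 0 0 255; 2 -30 0 0 255; 1 -30 0 0 255; 1 -30 0 0 255'; python3 -m handwheel '0 -20 0 0 255; 0 -12 0 0 255; 0 -6 -5 0 255; 0 0 -10 0 255; 0 0 -15 0 255'; python3 -m handwheel '0 0 -15 0 255; 0 0 -15 0 255; 0 0 -8 0 255; 0 0 0 0 255; 0 0 0 0 255'
python3 - <<'E'
from h import *
c=manip.capture("scene"); save(c,"scene3.png",(180,60,220,160),3.6)
for n,z in(("shackle",104),("shackle_bar",200),("tray",0),("open_mark",90)):
    for r in manip.spot_point("scene",n)[:2]: print(n,r["conf"],r["centre"],atz(c,r["centre"],z))
E
```

```text
clock: 9.07
tool_pos: [521.9, 12.7, 266.8]
orientation: [1.922, 2.485, 0.0]
ft_force: [0.9, 0.1, -1.5]
grip_width: 0.101
grasp_force: 77.9
clock: 9.48
tool_pos: [528.7, -109.0, 273.3]
orientation: [1.921, 2.485, -0.0]
ft_force: [0.4, 0.3, -1.2]
grip_width: 0.097
grasp_force: 78.1
clock: 9.9
tool_pos: [536.3, -259.4, 273.0]
orientation: [-1.922, -2.485, 0.0]
ft_force: [-0.5, -0.3, -1.2]
grip_width: 0.095
grasp_force: 78.1
clock: 10.32
tool_pos: [537.3, -295.0, 243.1]
orientation: [1.922, 2.484, 0.001]
ft_force: [0.3, 0.1, -1.3]
grip_width: 0.097
grasp_force: 78.1
clock: 10.73
tool_pos: [536.9, -294.4, 204.7]
orientation: [-1.92, -2.485, 0.0]
ft_force: [0.5, -1.3, -1.4]
grip_width: 0.101
grasp_force: 77.9
shackle 0.9 [264.6, 179.1] [ 538.10642163 -287.04460534  104.        ]
shackle_bar 0.77 [256.5, 147.0] [ 529.17053664 -314.21749632  200.        ]
tray 0.97 [266.6, 207.5] [ 538.14611829 -288.09656       0.        ]
tray 0.95 [225.2, 187.7] [ 509.85574202 -479.93329118    0.        ]
open_mark 0.77 [344.3, 207.4] [536.7221216  -20.68384535  90.        ]
```

View pics/scene3.png

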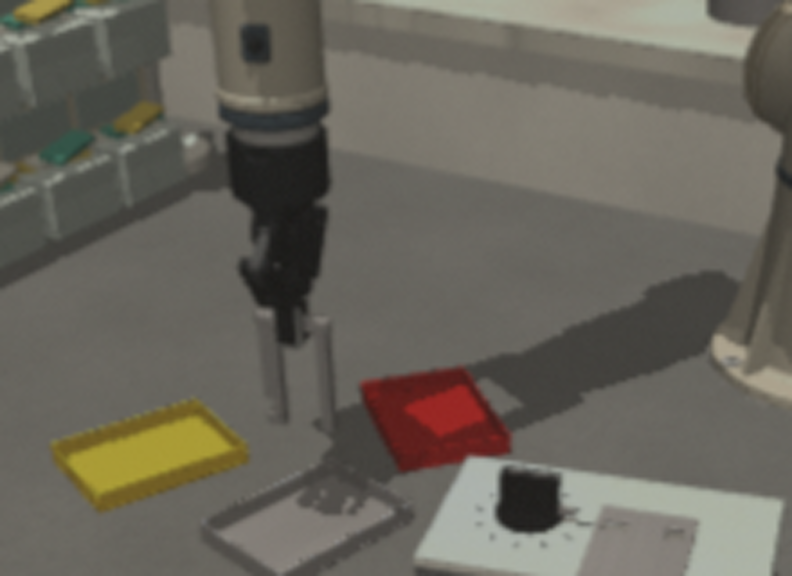

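The shackle hangs upright in the gripper, with leg ends at about (277,420) and (325,430) in the crop. The solved position is over the middle of the steel tray, at about (537,-295) mm, and the leg ends are about 105 mm up. The beak is still at the long tick at (590,520). I'll let it settle and hand it in.

```bash
python3 -m handwheel '0 0 -1 0 255; 0 0 0 0 255; 0 0 0 0 255; 0 0 0 0 255; 0 0 0 0 255'; python3 -c "
from bench import manip
print(abs(manip.state()['dq']).max()); print(manip.finish_job())"
```

```text
clock: 11.4
tool_pos: [537.0, -295.3, 204.2]
orientation: [-1.922, -2.485, 0.0]
ft_force: [-0.5, 0.0, -1.3]
grip_width: 0.1
grasp_force: 77.9
0.0021685438888309127
the job is handed in; nothing more can be done
None
```

The job is handed in at 11.4 s, with no verdict returned: the dial is at the long tick and the shackle is out of the lid, held upright and still with its leg ends about 10 cm above the middle of the steel tray.

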